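Lock the swivel stand and open the safety-capped cleaner bottle

ROBOT

A 6-joint arm with a two-finger parallel gripper is mounted at the origin on the work surface. World frame = base frame: x ahead of the robot, y to its left, z up, the work surface at z = 0. Lengths are in mm, angles in rad, forces in N, time in s.
With the tool pointing down it reaches from about 275 to 750 mm from the base axis. Payload 10.2 kg.
Tool frame: the origin (TCP) lies between the finger pads; the fingertips stand 11 mm ahead of it and the grasp point (between the pads) lies 8 mm behind it; z points along the fingers, y is the line along which they close (so a half turn about z gives the same grasp; the last joint's range is limited). The gripper opens to 85 mm and grips with 20 to 120 N. Pads are 22 mm wide; open, the fingers measure 114 mm over their backs; the gripper's body (76 mm by 85 mm) begins 54 mm behind the grasp point. The pads swing forward as they close: fully open they stand 13 mm farther back than shut.
Start: joints at [-1.335, 0.313, 1.498, -0, 1.331, -0.223], TCP at [232.497, -470.719, 242.294] pointing down, gripper open.
Joint ranges: [-2.94, 2.94], [-0.97, 2.17], [0.19, 2.56], [-1.23, 4.37], [0.02, 3.11], [-2.88, 2.88]. Speed limits (rad/s): [2.39, 2.39, 3.01, 3.14, 3.14, 3.14].

INTERFACE

Orientations are given as a unit quaternion [w, x, y, z].
In Python, from rig import sense, eyes, finish_job gives the robot as it stands.
- The arm moves only by the shell command python3 -m jog 'ROWS' [FORCE]. ROWS is JSON, a list of rows, each a list of 7 numbers: the shift along the tool's x, y, z in m, then the turn, a rotation vector about the tool's x, y, z in rad, then the finger opening in m, from 0 to 0.0854. In form: [[dx, dy, dz, rx, ry, rz, gripper], ...]. A call has 1 to 5 rows; each row shifts and turns the commanded pose from where the row before left it, along the tool's axes as they then stand; what a row does not reach is not made up. A row lasts 1/10 s, in which the tool goes at most 50 mm and 8.59 degrees, less where a joint would pass 70% of its speed; a pose out of reach is approached as far as the arm can. A call is refused whole if a number of a shift passes 0.05 or a number of a turn 0.15, either way. A call with a gripper value outside its range is refused whole. The fingers move at their own pace and stop on an object; FORCE is the grip in N (left out, the last holds). Time passes only in rows, so rows that do not move let the fingers close. It gives the time, the measured TCP pose, the force, the opening and the grip force at its end, in the units of the state.
- sense(): the state, without advancing time (a new reading comes with each control period).
- eyes.capture(name): name is "scene" or "side" or "wrist"; returns the picture (400x640x3 uint8, red, green, blue); there is no depth.
- eyes.calibration(name): a dict with "fx", "fy", "cx", "cy" (pixels), "cam_to_world" (4x4, takes a point from camera to world coordinates); the wrist camera has in their place "mount" (4x4, takes a point from camera to tool coordinates, whose origin is the TCP and whose axes are the flange's). Camera axes: x right, y down, z forward; pixel columns grow to the right and rows downward; lengths in mm; the calibration is good to about 2 mm. A picture is of the moment at which its call begins: read the wrist's pose just before it. calibration takes no time and is no camera call.
- finish_job(): hands the job in; it is judged then, once.
The state is a dict: "time_s": time; "joints": joint angles; "dq": joint speeds; "tau": joint torques, N m; "eef_pos": TCP position; "ee_rot": TCP orientation; "force": force on the tool from outside, world axes, zero at the start; "wrist_torque": the same for the moment, N m; "grip_width": opening from 0.0 (shut) to 1.0 (fully open); "grip_force": force on a finger pad.
Only numpy, scipy, OpenCV 4.12 (cv2) and the standard library are available. Lean on these libraries where they do the work, as an engineer would, in place of code of your own. Each camera call takes 0.05 s, during which the arm holds its last target. There are 200 camera calls.

TASK

Lift the orange-handled flat blade out of the foam block, slide it upright all the way down into the yellow-and-aluminium slot of the bottle stand so that the bottle cannot spin, and let go of it. Then press the red safety cap down, twist it anticlockwise until it is free, lift it off, and finish still holding it upright and still, about 6 cm clear straight above the bottle's mouth, with the blade left in its slot. Leave the other things on the bench where they are.

Things in the scene. Friction and masses are not known exactly. Their poses are not given: they have to be found in the camera images.
- blade_center (a point): Flat lock blade, loose, about 0.14 kg, 90 mm tall, at first upright in the foam block; this point is its centre, 45 mm above its lower edge. Orange handle 14 mm thick (its x), 38 mm wide (y), from 5 to 45 mm above this point: pinch it across the 14 mm from above. Below it a steel plate 5 mm thick (x), 40 mm wide (y). z up. Either way round fits the slot.
- blade: The same lock blade; origin at the centre of its lower edge, same axes.
- foam: Fixed black foam block, 90 (x) x 100 (y) x 30 mm tall, origin at the centre of its underside; in its top a 25 mm deep slot, 7.5 by 45 mm, in which the blade stands at the start, lower edge 5 mm above the bench, axes parallel to the block's.
- stand: Fixed base of the bottle stand: dark steel plate 130 mm (x) by 215 mm (y), 10 mm thick; origin on the bench under the bottle's axis, z up. An aluminium turntable on it carries the bottle. The lock slot lies 110 mm from the bottle's axis along the base's +y.
- slot (a point): Centre of the lock slot's floor, 10 mm above the bench, axes as the stand's. It opens upward: 8 mm wide (x) up to 32 mm above this point, then flares to 19 mm at 40 mm above; 46 mm long (y). Its inner half (aluminium) turns with the turntable, the outer half (yellow) is fixed; the blade, lower edge on this floor, stands in both and locks the turntable.
- turntable (a joint): Angle of the turntable under the bottle, rad: 0 at the start, with both halves of the slot in line; positive anticlockwise from above. Turns easily (0.03 N m) until the blade is in the slot, then about 0.05 rad of play either way.
- mouth (a point): Centre of the rim of the bottle's neck, on the bottle's upright axis, 160.5 mm above the bench; axes turn with the turntable. White bottle, 76 mm across, blue band, fixed on the turntable; its shoulder lies 18.5 mm below the rim. Two lugs on the neck, hidden in the cap, latch it.
- seal (a joint): How far the cap pushes down the sprung seal in the bottle's neck, m: 0 at rest, at most 0.009. About 6 N to start it moving, 12 N at 6 mm.
- cap_center (a point): Red ribbed safety cap, 52 mm across, 36 mm tall, 0.05 kg, loose but latched on the neck; this point is its centre, 7.5 mm above mouth when closed, z up. Grip its sides from above. Press it straight down 4.5 to 7 mm (it bottoms at 8 mm) and, keeping it down, turn it anticlockwise seen from above: it comes free after 50 and until 130 degrees (best 75 to 90).
- cap: The same cap; origin at the centre of its lower rim, 18 mm below cap_center. Unpressed it neither turns nor lifts; it never turns clockwise. Once turned free it lifts straight up.
- screwdriver: Bystander, loose, to be left where it is: a screwdriver lying on the bench; origin at its underside, z up.
- tape: Bystander, loose, to be left where it is: a black tape roll lying flat, 90 mm across, 24 mm tall; origin at its underside.
- meter: Bystander, loose, to be left where it is: a yellow test meter lying flat, 130 x 75 x 46 mm; origin at its underside.
- spool: Bystander, loose, to be left where it is: a grey spool, 90 mm across, 58 mm tall; origin at its underside.
- tube: Bystander, loose, to be left where it is: a small white bottle with a black top, 44 mm across, 110 mm tall; origin at its underside.
- can: Bystander, loose, to be left where it is: a can with a green band, 72 mm across, 70 mm tall; origin at its underside.
- tray: Bystander, loose, to be left where it is: a black parts tray, 120 x 160 x 40 mm; origin at its underside.
There are look-alikes about, which are no part of the job. There is more than one size of the cap; the job needs the smallest.

How it is judged (in metres and radians):
On the way, in this order (a step that is already met when the one before it is completed fails the run):
1. the blade stands fully down in the lock slot, let go, with the cap still latched on the bottle (z of blade_center in the frame of slot between 0.04 and 0.05 m and horizontal distance between blade_center and slot below 0.01 m and angle between blade_center's own z axis and vertical below 0.15 rad and angle between the x axis of blade_center and the x axis of slot, either way round below 0.3 rad and contact force between blade and the fingers below 0.1 N and value of joint turntable between -0.15 and 0.15 rad and z of cap_center in the frame of mouth below 0.0115 m and horizontal distance between cap_center and mouth below 0.006 m and angle between the x axis of cap and the x axis of mouth, either way round below 0.3 rad), for 0.2 s.
2. the cap is pressed down by more than 3.5 mm, with the blade in its slot (z of blade_center in the frame of slot between 0.04 and 0.05 m and horizontal distance between blade_center and slot below 0.01 m and angle between blade_center's own z axis and vertical below 0.15 rad and angle between the x axis of blade_center and the x axis of slot, either way round below 0.3 rad and z of cap_center in the frame of mouth below 0.0115 m and horizontal distance between cap_center and mouth below 0.006 m and value of joint seal above 0.0035 m), for 0.05 s.
3. the cap, still on the neck, is twisted past the teeth (over 0.84 rad), the bottle kept from turning by the blade (z of blade_center in the frame of slot between 0.04 and 0.05 m and horizontal distance between blade_center and slot below 0.01 m and angle between blade_center's own z axis and vertical below 0.15 rad and angle between the x axis of blade_center and the x axis of slot, either way round below 0.3 rad and value of joint turntable between -0.15 and 0.15 rad and z of cap_center in the frame of mouth below 0.0115 m and horizontal distance between cap_center and mouth below 0.006 m and angle between the x axis of cap and the x axis of mouth, either way round above 0.84 rad), for 0.05 s.
At the end, for the whole second after the job is handed in: Cap held still in the fingers, upright within 0.25 rad, clear of the bottle, its underside 30 to 102 mm above the rim and its centre within 30 mm of the axis; blade let go in the slot, within 5 mm of its floor, 10 mm of its centre and 0.15 rad of upright; turntable within 0.15 rad of 0 (z of blade_center in the frame of slot between 0.04 and 0.05 m and horizontal distance between blade_center and slot below 0.01 m and angle between blade_center's own z axis and vertical below 0.15 rad and angle between the x axis of blade_center and the x axis of slot, either way round below 0.3 rad and contact force between blade and the fingers below 0.1 N and value of joint turntable between -0.15 and 0.15 rad and z of cap_center in the frame of mouth between 0.048 and 0.12 m and horizontal distance between cap_center and mouth below 0.03 m and angle between cap_center's own z axis and vertical below 0.25 rad and contact force between cap and the fingers above 1 N and contact force between cap and stand below 0.05 N and linear speed of cap below 0.03 m/s); the arm keeps its last pose, push and grip.
It fails at once if a bystander is moved by more than 40 mm, or the small bottle or the can is tipped over (distance of any of screwdriver, tape, meter, spool, tube, can, tray from where it was at the start of the episode above 0.04 m or angle between any of tube, can's own z axis and vertical above 0.6 rad).
It also fails if it takes over 51 s, if anything falls off the work surface, if the arm or the gripper's body presses on something with over 40 N, if the wrist force passes 120 N, or if a joint passes its speed limit or range.

## Working session

There is one attempt and no reset: what is moved stays moved. The work goes in short steps, Python scripts to look and compute and a shell command to move; the robot and the scene stay as the last step left them, time stands still between calls to the robot, and variables do not carry over. Pictures are saved under pics/ and viewed, at most 13 in all, crops included, and the job is handed in when it is done.

```bash
mkdir -p pics
python3 - <<'E'
from rig import sense, eyes
import cv2,numpy as np
print(sense())
for n in ["scene","side","wrist"]:
    im=eyes.capture(n); cv2.imwrite(f"pics/{n}0.png",im[...,::-1]); print(n,eyes.calibration(n))
a=[cv2.imread(f"pics/{n}0.png") for n in ["scene","side"]]
E
```

```text
{'time_s': 0.0, 'joints': array([-1.33536013e+00,  3.13479598e-01,  1.49847733e+00, -1.29662333e-05,
        1.33096660e+00, -2.23388317e-01]), 'dq': array([-7.35013170e-04, -1.32954664e-03, -6.77116712e-04, -3.70903351e-04,
        1.23009120e-03, -7.86519123e-05]), 'tau': array([-5.05394928e-04, -4.12260211e+01, -2.59742153e+01, -2.22077460e-04,
        4.17216957e-03, -4.15690650e-06]), 'eef_pos': array([ 232.45170466, -470.45653284,  241.704765  ]), 'ee_rot': array([-6.65387329e-04,  9.73799653e-01,  2.27406670e-01, -1.03049485e-05]), 'force': array([-0.40128285, -0.2760651 , -0.0401142 ]), 'wrist_torque': array([0.08201243, 0.02867372, 0.02547103]), 'grip_force': 0.0, 'grip_width': 0.9970892780659996}
scene {'fx': 374.4510945179085, 'fy': 374.4510945179085, 'cx': 320.60660455964285, 'cy': 201.7920918737271, 'cam_to_world': array([[-7.10968527e-01,  4.20419572e-01, -5.63711928e-01,
         1.10601597e+03],
       [ 7.03069721e-01,  4.08175432e-01, -5.82310728e-01,
         5.87303554e+02],
       [-1.47214671e-02, -8.10333388e-01, -5.85784157e-01,
         6.84562693e+02],
     
[... 307 characters left out ...]
5631e-01,  5.18002415e-01, -5.02780136e-01,
         6.63526702e+02],
       [-1.67517889e-02, -7.07820429e-01, -7.06193754e-01,
         1.01407909e+03],
       [ 0.00000000e+00,  0.00000000e+00,  0.00000000e+00,
         1.00000000e+00]])}
wrist {'fx': 335.2515541052182, 'fy': 335.2515541052182, 'cx': 319.1995681827403, 'cy': 197.76598650615966, 'mount': array([[-3.36059540e-04, -9.57323582e-01, -2.89018071e-01,
         7.40032218e+01],
       [ 9.99999887e-01, -4.19091603e-04,  2.25407263e-04,
         1.00076172e+00],
       [-3.36912735e-04, -2.89017963e-01,  9.57323615e-01,
        -1.30772058e+02],
       [ 0.00000000e+00,  0.00000000e+00,  0.00000000e+00,
         1.00000000e+00]])}
```

View pics/scene0.png

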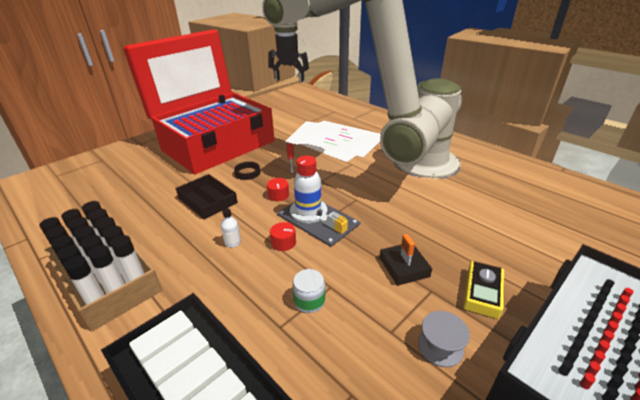

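View pics/side0.png

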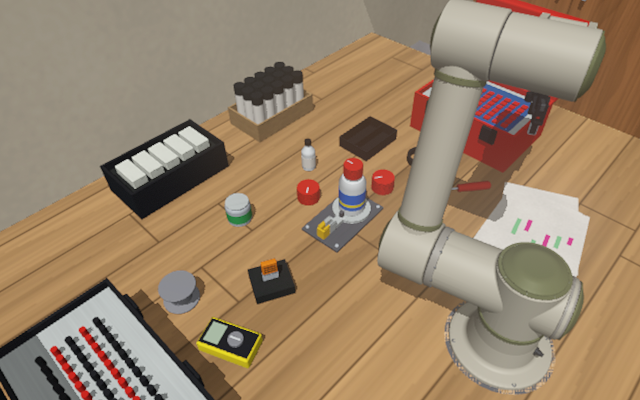

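Scene view: the blade's orange handle is at (407,245) in the foam at (405,262). The bottle's cap is at (306,165), and the yellow slot half is at (340,224).
Candidates for the cap: red cap on the bottle at (306,165), loose red caps at (278,188) and (283,236). I choose the one on the bottle, which is the smallest and latched. For the blade the only orange handle is at (407,245). The yellow thing at (487,288) is the meter, not the slot.

```bash
cat > h.py <<'E'
import numpy as np,cv2
from rig import sense,eyes
from scipy.spatial.transform import Rotation as R
def tool():
    s=sense();T=np.eye(4);q=s['ee_rot'];T[:3,:3]=R.from_quat([q[1],q[2],q[3],q[0]]).as_matrix();T[:3,3]=s['eef_pos'];return T
def cap(n,f=None):
    T=tool();im=eyes.capture(n);c=eyes.calibration(n)
    M=c['cam_to_world'] if n!='wrist' else T@c['mount']
    if f: cv2.imwrite(f,im[...,::-1])
    return im,c,M
def ray(c,M,p):
    d=np.array([(p[0]-c['cx'])/c['fx'],(p[1]-c['cy'])/c['fy'],1]);return M[:3,3],M[:3,:3]@d
def plane(c,M,p,z):
    o,d=ray(c,M,p);return o+d*(z-o[2])/d[2]
def tri(rs):
    A=0;b=0
    for o,d in rs:
        d=d/np.linalg.norm(d);P=np.eye(3)-np.outer(d,d);A=A+P;b=b+P@o
    x=np.linalg.solve(A,b);return x,[np.linalg.norm(np.cross(x-o,d/np.linalg.norm(d))) for o,d in rs]
def blobs(im,lo,hi,minA=15):
    h=cv2.cvtColor(im,cv2.COLOR_RGB2HSV);m=cv2.inRange(h,np.array(lo),np.array(hi))
    n,l,st,ce=cv2.connectedComponentsWithStats(m)
    return [(st[i].tolist(),ce[i].round(1),cv2.minAreaRect(np.argwhere(l==i)[:,::-1].astype(np.float32))) for i in range(1,n) if st[i][4]>=minA]
E
python3 - <<'E'
from h import *
for n in ['scene','side']:
    im,c,M=cap(n)
    for k,lo,hi in [('or',(8,180,120),(17,255,255)),('yel',(20,150,120),(32,255,255)),('red',(0,200,90),(5,255,255))]:
        for b in blobs(im,lo,hi): 
            if b[0][4]<900: print(n,k,b[0],b[1])
E
python3 - <<'E'
import cv2
a=cv2.imread('pics/scene0.png')[140:290,220:450];b=cv2.imread('pics/side0.png')[140:310,230:430]
a=cv2.resize(a,(690,450)[:2],interpolation=cv2.INTER_CUBIC)
cv2.imwrite('pics/crop.png',a)
E
```

```text
scene or [310, 72, 18, 12, 47] [317.2  77.3]
scene or [403, 234, 12, 21, 127] [409.1 243.7]
scene yel [297, 201, 23, 5, 33] [307.7 203.9]
scene yel [335, 216, 13, 17, 156] [340.9 224.2]
scene yel [464, 261, 41, 58, 769] [483.8 298.9]
scene red [297, 156, 18, 19, 157] [307.4 163.2]
scene red [267, 178, 21, 22, 364] [277.6 189. ]
scene red [271, 223, 24, 28, 517] [282.4 236.4]
scene red [585, 289, 47, 99, 601] [607.7 336.7]
scene red [637, 388, 3, 8, 21] [638.1 391. ]
side or [261, 259, 16, 16, 185] [268.7 265.9]
side yel [340, 201, 23, 6, 28] [350.1 204.8]
side yel [317, 221, 13, 18, 155] [322.5 230.2]
side yel [196, 317, 66, 52, 737] [228.8 348.6]
side red [534, 6, 55, 16, 134] [558.9  13.9]
side red [298, 180, 14, 15, 117] [304. 187.]
side red [79, 327, 61, 73, 495] [107.8 363.4]
side red [51, 347, 41, 53, 364] [ 70.1 373.1]
```

View pics/crop.png

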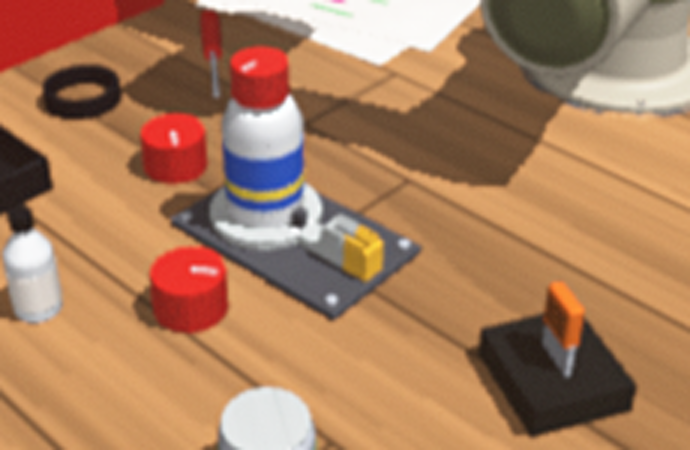

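The crop confirms it: the smallest cap is on the bottle, with larger loose caps beside it. The orange blade stands in the foam at right, and the yellow/aluminium slot is at crop (350,245).

Run:
```python
from h import *
C={n:eyes.calibration(n) for n in['scene','side']}
def t(a,b):
    return tri([ray(C['scene'],C['scene']['cam_to_world'],a),ray(C['side'],C['side']['cam_to_world'],b)])
for k,a,b in [('handle',(409.1,243.7),(268.7,265.9)),('yel',(340.9,224.2),(322.5,230.2)),('captop',(306.3,160),(353,163))]: print(k,t(a,b))
print(tool())
```

```text
handle (array([494.9937547 , 255.00468413,  78.43326968]), [np.float64(1.8049472595367946), np.float64(1.8049472595369298)])
yel (array([509.55861804,  49.80737439,  28.30165684]), [np.float64(0.291553227254395), np.float64(0.2915532272544901)])
captop (array([515.96926313, -76.13201938, 185.12758444]), [np.float64(1.5638381892396895), np.float64(1.5638381892396669)])
[[ 8.96597034e-01  4.42847311e-01 -1.34543663e-04  2.32463724e+02]
 [ 4.42847321e-01 -8.96596908e-01  4.83980785e-04 -4.70635772e+02]
 [ 9.36981569e-05 -4.93518037e-04 -9.99999874e-01  2.42066512e+02]
 [ 0.00000000e+00  0.00000000e+00  0.00000000e+00  1.00000000e+00]]
```

```bash
python3 -m jog '[[0.03,-0.02,-0.02,0,0,0,0.0854],[0.038,-0.026,-0.02,0,0,0,0.0854],[0.038,-0.026,-0.02,0,0,0,0.0854],[0.038,-0.026,0,0,0,0,0.0854],[0.038,-0.026,0,0,0,0,0.0854]]' >/dev/null; python3 -m jog '[[0.038,-0.026,0,0,0,0,0.0854],[0.038,-0.026,0,0,0,0,0.0854],[0.038,-0.026,0,0,0,0,0.0854],[0.038,-0.026,0,0,0,0,0.0854],[0.038,-0.026,0,0,0,0,0.0854]]'>/dev/null;  python3 -m jog '[[0.038,-0.026,0,0,0,0,0.0854],[0.038,-0.026,0,0,0,0,0.0854],[0,0,0,0,0,-0.139,0.0854],[0,0,0,0,0,-0.139,0.0854],[0,0,0,0,0,-0.139,0.0854]]';  python3 -m jog '[[0,0,0,0,0,-0.139,0.0854],[0,0,0,0,0,-0.139,0.0854],[0,0,0,0,0,-0.139,0.0854],[0,0,0,0,0,-0.139,0.0854],[0,0,0,0,0,-0.139,0.0854]]'; python3 -m jog '[[0,0,0,0,0,0,0.0854]]'
python3 - <<'E'
from h import *
im,c,M=cap('wrist','pics/w1.png');print(tool().round(3))
for k,lo,hi in [('yel',(20,150,120),(32,255,255)),('red',(0,180,90),(5,255,255))]:
    for b in blobs(im,lo,hi,60): print(k,b)
E
```

```text
time_s: 1.75
eef_pos: [498.5, 2.2, 301.9]
ee_rot: [-0.0, 0.904, 0.427, -0.0]
force: [-0.2, 0.1, -0.6]
grip_width: 1.005
grip_force: 0.0
time_s: 2.25
eef_pos: [498.4, 1.7, 302.0]
ee_rot: [-0.0, 0.705, 0.709, -0.0]
force: [-0.1, 0.0, 0.7]
grip_width: 1.0
grip_force: 0.0
time_s: 2.35
eef_pos: [498.4, 1.7, 302.0]
ee_rot: [-0.0, 0.707, 0.708, -0.0]
force: [-0.3, -0.2, 0.0]
grip_width: 1.003
grip_force: 0.0
[[ 3.00000e-03  1.00000e+00 -0.00000e+00  4.98427e+02]
 [ 1.00000e+00 -3.00000e-03  0.00000e+00  1.73300e+00]
 [ 0.00000e+00 -0.00000e+00 -1.00000e+00  3.02055e+02]
 [ 0.00000e+00  0.00000e+00  0.00000e+00  1.00000e+00]]
yel ([329, 113, 12, 21, 134], array([336.2, 122.5]), ((336.4498596191406, 122.81947326660156), (20.9832820892334, 9.63517951965332), 74.47589111328125))
red ([410, 160, 61, 58, 2380], array([441.2, 188.8]), ((440.00006103515625, 187.00001525878906), (60.81117630004883, 55.154327392578125), 45.0))
red ([336, 308, 20, 32, 226], array([347.2, 323.3]), ((345.48101806640625, 324.4489440917969), (15.839530944824219, 31.484113693237305), 43.02506637573242))
```

View pics/w1.png

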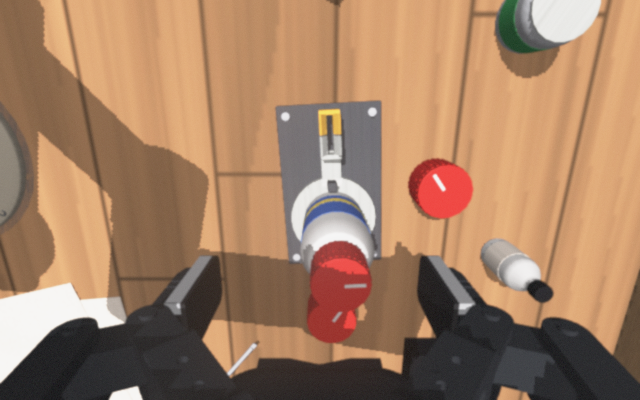

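Wrist view: the stand plate has corners at about (278,106), (380,101), (384,257) and (290,264). The slot is at (330,133), with the yellow half at the top and aluminium below it. The bottle cap is at (341,272), and the large loose caps are at (441,189) and (332,318). Next a closer look at the slot.

```bash
python3 -m jog '[[0.025,0.004,0.04,0,0,0,0.0854],[0.025,0.004,0.04,0,0,0,0.0854],[0,0,0.02,0,0,0,0.0854],[0,0,0,0,0,0,0.0854],[0,0,0,0,0,0,0.0854]]'
python3 - <<'E'
from h import *
im,c,M=cap('wrist');print(tool()[:3,3].round(1))
np.savez('w2.npz',im=im,M=M)
cv2.imwrite('pics/w2.png',cv2.resize(im[90:310,200:460,::-1],None,fx=3,fy=2.7,interpolation=cv2.INTER_CUBIC))
for b in blobs(im,(20,150,120),(32,255,255),60): print(b)
E
```

```text
time_s: 2.9
eef_pos: [506.9, 51.5, 203.0]
ee_rot: [0.0, 0.708, 0.706, 0.0]
force: [0.2, -0.9, 1.5]
grip_width: 1.001
grip_force: 0.0
[507.1  51.3 203.6]
([325, 175, 12, 26, 209], array([331.6, 187.3]), ((330.604736328125, 187.5947723388672), (25.318374633789062, 10.037461280822754), 87.1375961303711))
([310, 176, 12, 26, 66], array([312. , 186.4]), ((311.7807922363281, 187.41781616210938), (9.948498725891113, 25.983137130737305), 20.556045532226562))
```

View pics/w2.png

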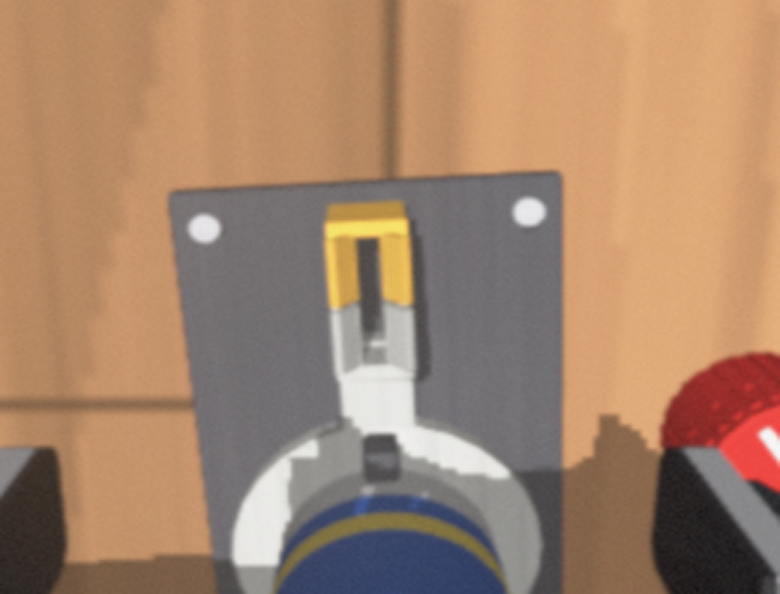

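View: slot groove runs crop (368,237) to (375,365), full-frame (322.7,177.8) to (325,225). Plate screws are at full-frame (268,175) and (376,168).

```bash
python3 - <<'E'
from h import *
M=np.load('w2.npz')['M'];c=eyes.calibration('wrist')
f=lambda x,y:(200+x/3,90+y/2.7)
P=lambda x,y,z:plane(c,M,f(x,y),z)[:2].round(1)
a,b=P(204,229,10),P(529,211,10);print('screws',a,b,'yaw',np.arctan2(*(a-b)[::-1]),(a+b)/2)
a,b=P(170,192,10),P(560,172,10);print('plate corners',a,b,'yaw',np.arctan2(*(b-a)[::-1]),(a+b)/2)
print('groove z42',P(368.5,240,42),P(373,330,42),' z50 outer/inner end',P(368,237,50),P(375,372,50))
print('yellow outer face',P(325,236,50),P(410,236,50),P(329,206,50),P(404,203,50))
# bottle cap top from w1
im=cv2.imread('pics/w1.png')
# height check of yellow: triangulate seam slot centre (yellow/alu boundary) in both wrist views
E
python3 - <<'E'
import cv2
a=cv2.imread('pics/w1.png');cv2.imwrite('pics/w1c.png',cv2.resize(a[95:315,260:400],None,fx=4,fy=2.7,interpolation=cv2.INTER_CUBIC))
E
```

```text
screws [457.2  50.3] [564.   56.7] yaw -3.0817391364741193 [510.6  53.5]
plate corners [446.8  64. ] [573.3  71. ] yaw 0.05527959106357467 [510.05  67.5 ]
groove z42 [511.   53.8] [512.4  22.2]  z50 outer/inner end [510.8  56.7] [512.9  10.1]
yellow outer face [498.4  57.1] [523.  57.] [499.6  66.9] [521.1  67.8]
```

View pics/w1c.png

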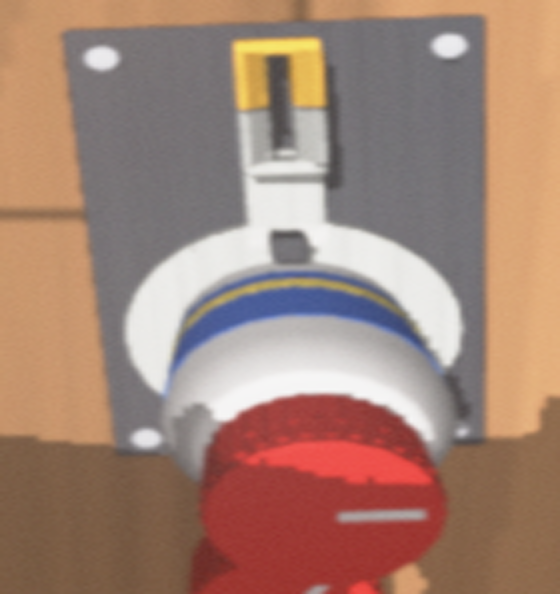

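w1 crop: the cap's top disc is centred at crop (323,512), which is full-frame (340.8,284.6). The slot seam is at crop (280,108), full-frame (330,135).

```bash
python3 - <<'E'
from h import *
M2=np.load('w2.npz')['M'];c=eyes.calibration('wrist')
T=np.array([[.003,1,0,498.43],[1,-.003,0,1.73],[0,0,-1,302.05],[0,0,0,1]]);M1=T@c['mount']
print(tri([ray(c,M1,(330,135)),ray(c,M2,(323.7,203))]))
s=eyes.calibration('scene');d=eyes.calibration('side')
print('cap',plane(c,M1,(340.8,284.6),186.5),tri([ray(c,M1,(340.8,284.6)),ray(s,s['cam_to_world'],(306.3,160)),ray(d,d['cam_to_world'],(353,163))]))
E
python3 -m jog '[[0.05,-0.004,-0.02,0,0,0,0.0854],[0.05,-0.004,0,0,0,0,0.0854],[0.05,-0.004,0,0,0,0,0.0854],[0.02,0,0,0,0,0,0.0854],[0,0,0,0,0,0,0.0854]]'
python3 - <<'E'
from h import *
im,c,M=cap('wrist');print(tool()[:3,3].round(1))
np.savez('w3.npz',im=im,M=M)
cv2.imwrite('pics/w3.png',cv2.resize(im[90:400,180:460,::-1],None,fx=2.5,fy=1.9,interpolation=cv2.INTER_CUBIC))
for b in blobs(im,(6,170,100),(17,255,255),60): print(b)
E
```

```text
(array([511.71480022,  32.50803129,  46.25846021]), [np.float64(0.06631022190688926), np.float64(0.06631022190670702)])
cap [516.94710594 -75.41545306 186.5       ] (array([516.40726465, -76.10868774, 185.18968504]), [np.float64(0.6348983026975789), np.float64(1.6882729777313628), np.float64(1.5229259371731096)])
time_s: 3.45
eef_pos: [494.9, 219.7, 222.2]
ee_rot: [0.001, 0.706, 0.708, 0.001]
force: [-0.5, -0.3, 0.2]
grip_width: 0.996
grip_force: 0.0
[495.2 218.2 222. ]
([306, 125, 34, 50, 296], array([323. , 150.8]), ((322.2000427246094, 150.6000213623047), (17.88854217529297, 48.299068450927734), 26.56505012512207))
```

View pics/w3.png

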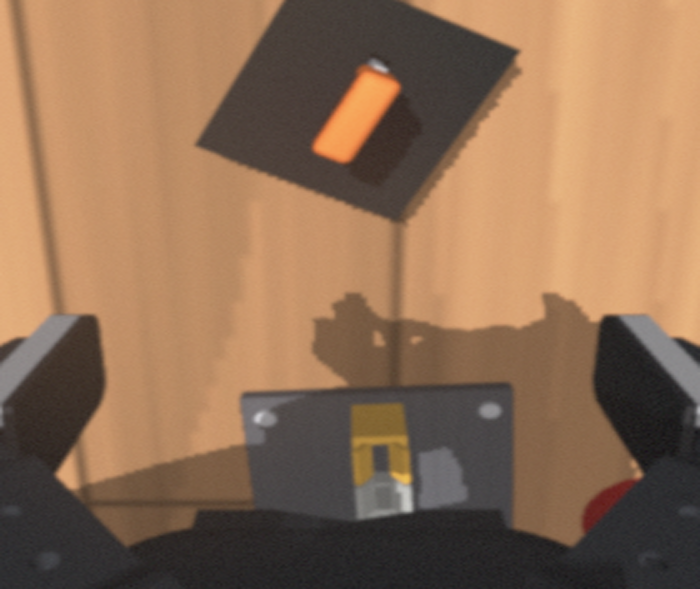

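View: the handle top has crop corners (313,150), (345,163), (400,85) and (365,68). The foam top has crop corners (197,145), (403,220) and (518,52).

Run:
```python
from h import *
d=np.load('w3.npz');M=d['M'];c=eyes.calibration('wrist')
P=lambda x,y,z:plane(c,M,(180+x/2.5,90+y/1.9),z)[:2].round(1)
q=[P(*p,95) for p in [(313,150),(345,163),(400,85),(365,68)]];print(q,np.mean(q,0))
for a,b in [(0,3),(1,2)]: print(np.arctan2(*(q[b]-q[a])[::-1]))
g=[P(*p,30) for p in [(197,145),(403,220),(518,52)]];print(g,np.arctan2(*(g[1]-g[0])[::-1]),np.arctan2(*(g[2]-g[1])[::-1]),[np.linalg.norm(g[i]-g[i+1]) for i in(0,1)],(g[0]+g[2])/2)
print(cv2.minAreaRect(np.array(q,np.float32)))
```

```text
[array([485.1, 238.3]), array([495.1, 232.9]), array([511.8, 264.9]), array([501.1, 271.5])] [498.275 251.9  ]
1.121710795186829
1.0898022546307229
[array([437.2, 227.3]), array([518.6, 186.7]), array([560. , 274.1])] -0.46266432514857647 1.1284221038181521 [np.float64(90.96328929848572), np.float64(96.70946179149176)] [498.6 250.7]
((498.1000061035156, 252.19998168945312), (36.99624252319336, 12.53947639465332), 62.441097259521484)
```

```bash
python3 -m jog '[[0.033,0.003,0,0,0,0,0.0854],[0,0,0,0,0,0.115,0.0854],[0,0,0,0,0,0.115,0.0854],[0,0,0,0,0,0.115,0.0854],[0,0,0,0,0,0.113,0.0854]]' >/dev/null;  python3 -m jog '[[0,0,0.04,0,0,0,0.06],[0,0,0.04,0,0,0,0.06],[0,0,0,0,0,0,0.06],[0,0,0,0,0,0,0.06]]'
python3 - <<'E'
from h import *
im,c,M=cap('wrist','pics/w4.png');T=tool();print(T.round(3))
np.savez('w4.npz',im=im,M=M)
for b in blobs(im,(6,170,60),(17,255,255),60): print(b)
h=cv2.cvtColor(im,cv2.COLOR_RGB2HSV);m=cv2.inRange(h,np.array((6,150,170)),np.array((17,255,255)))
p=np.argwhere(m)[:,::-1].astype(np.float32);r=cv2.minAreaRect(p)
q=np.array([(np.linalg.inv(T)@np.append(plane(c,M,x,95),1))[:3] for x in cv2.boxPoints(r)]);print(len(p),r,q.round(1),q.mean(0))
E
```

```text
time_s: 4.4
eef_pos: [498.7, 249.8, 142.2]
ee_rot: [0.0, 0.85, 0.527, 0.001]
force: [-0.8, -0.2, 1.1]
grip_width: 0.702
grip_force: 0.0
[[ 4.43000e-01  8.96000e-01  3.00000e-03  4.99185e+02]
 [ 8.96000e-01 -4.43000e-01  1.00000e-03  2.50229e+02]
 [ 2.00000e-03  3.00000e-03 -1.00000e+00  1.43116e+02]
 [ 0.00000e+00  0.00000e+00  0.00000e+00  1.00000e+00]]
([304, 181, 24, 74, 668], array([316.3, 214.9]), ((315.5, 217.5), (73.0, 23.0), 90.0))
1597 ((459.8737487792969, 301.69244384765625), (383.0113830566406, 67.58580780029297), 29.50865364074707) [[  -4.5  -23.8   48. ]
 [  30.2   -4.3   48.2]
 [ -96.8  212.8   48.5]
 [-147.4  203.6   48.3]] [-54.64366065  97.09510974  48.25839673]
```

View pics/w4.png

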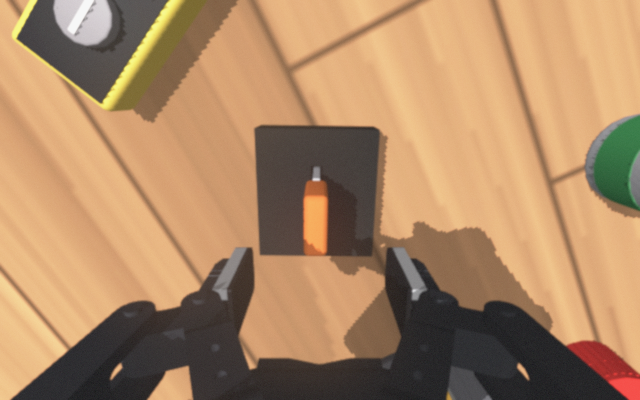

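View: the handle top spans columns 304–327 and rows 195–255, in line with the fingers. It is offset about (+3,−1) mm in tool axes.

```bash
python3 -m jog '[[0.003,-0.001,0.03,0,0,0,0.05],[0,0,0.03,0,0,0,0.05],[0,0,0.015,0,0,0,0.05],[0,0,0,0,0,0,0.03],[0,0,0,0,0,0,0.02]]' 40;  python3 -m jog '[[0,0,0,0,0,0,0.01],[0,0,0,0,0,0,0.005],[0,0,0,0,0,0,0.0],[0,0,0,0,0,0,0.0]]' 60
```

```text
time_s: 4.95
eef_pos: [499.5, 254.0, 67.9]
ee_rot: [0.001, 0.849, 0.528, 0.002]
force: [-0.2, 0.6, 1.5]
grip_width: 0.256
grip_force: 0.0
time_s: 5.35
eef_pos: [499.3, 254.2, 68.0]
ee_rot: [0.001, 0.849, 0.528, 0.002]
force: [-2.4, -0.6, 7.7]
grip_width: 0.158
grip_force: 58.6
```

```bash
python3 -m jog '[[0,0,-0.01,0,0,0,0],[0,0,-0.02,0,0,0,0],[0,0,-0.03,0,0,0,0],[0,0,-0.02,0,0,0,0],[0,0,0,0,0,0,0]]';  python3 -m jog '[[0,0,0,0,0,-0.13,0],[0,0,0,0,0,-0.13,0],[0,0,0,0,0,-0.13,0],[0,0,0,0,0,-0.13,0],[0,0,0,0,0,0,0]]'
python3 - <<'E'
from h import *
T=tool();print(T.round(3)); yaw=np.arctan2(T[1,0],T[0,0]);print(yaw, (np.linalg.inv(T)@[511.8,33.0,T[2,3],1]).round(1))
for n in['scene','side']:
    im,c,M=cap(n,f'pics/{n}5.png')
    for b in blobs(im,(8,180,100),(17,255,255)): print(n,b[0],b[1])
im,c,M=cap('wrist','pics/w5.png')
for b in blobs(im,(6,170,60),(17,255,255),60): print(b)
E
```

```text
time_s: 5.85
eef_pos: [499.7, 254.3, 149.5]
ee_rot: [0.001, 0.849, 0.528, 0.003]
force: [-0.3, 0.3, -1.7]
grip_width: 0.16
grip_force: 58.4
time_s: 6.35
eef_pos: [497.9, 253.7, 145.2]
ee_rot: [-0.0, 0.684, 0.729, -0.0]
force: [1.1, -0.0, -1.0]
grip_width: 0.154
grip_force: 58.2
[[-6.30000e-02  9.98000e-01 -1.00000e-03  4.97933e+02]
 [ 9.98000e-01  6.30000e-02 -0.00000e+00  2.53722e+02]
 [-0.00000e+00 -1.00000e-03 -1.00000e+00  1.45161e+02]
 [ 0.00000e+00  0.00000e+00  0.00000e+00  1.00000e+00]]
1.633887893982445 [-2.212e+02 -1.000e-01  0.000e+00  1.000e+00]
scene [310, 72, 18, 12, 46] [317.1  77.5]
scene [415, 213, 6, 17, 57] [417.1 220.6]
side [258, 241, 7, 16, 60] [261.2 248.2]
([301, 229, 38, 125, 2925], array([318.6, 293.5]), ((319.5, 291.0), (124.0, 37.0), 90.0))
```

```bash
python3 -m jog '[[-0.03,0,0,0,0,0,0],[-0.05,0,0,0,0,0,0],[-0.05,0,0,0,0,0,0],[-0.05,0,0,0,0,0,0],[-0.041,0,0,0,0,0,0]]';  python3 -m jog '[[0,0,0.02,0,0,0,0],[0,0,0.01,0,0,0,0],[0,0,0,0,0,0,0]]'
python3 - <<'E'
from h import *
T=tool();print(T.round(3)); yaw=np.arctan2(T[1,0],T[0,0]);print(yaw, (np.linalg.inv(T)@[511.8,33.0,T[2,3],1]).round(1))
a=cap('scene')[0][150:270,280:400];b=cap('side')[0][150:270,270:390]
cv2.imwrite('pics/sl.png',cv2.resize(np.hstack([a,b])[...,::-1],(800,400),interpolation=cv2.INTER_CUBIC))
E
```

```text
time_s: 7.0
eef_pos: [511.7, 30.9, 145.7]
ee_rot: [0.0, 0.686, 0.728, -0.0]
force: [0.0, 0.3, -1.0]
grip_width: 0.156
grip_force: 58.4
time_s: 7.3
eef_pos: [511.1, 33.8, 114.3]
ee_rot: [-0.001, 0.685, 0.728, -0.001]
force: [-0.5, 0.9, -1.6]
grip_width: 0.158
grip_force: 58.5
[[-6.10000e-02  9.98000e-01 -3.00000e-03  5.11054e+02]
 [ 9.98000e-01  6.10000e-02  1.00000e-03  3.37810e+01]
 [ 1.00000e-03 -3.00000e-03 -1.00000e+00  1.14345e+02]
 [ 0.00000e+00  0.00000e+00  0.00000e+00  1.00000e+00]]
1.6319618665613345 [-0.8  0.7 -0.   1. ]
```

View pics/sl.png

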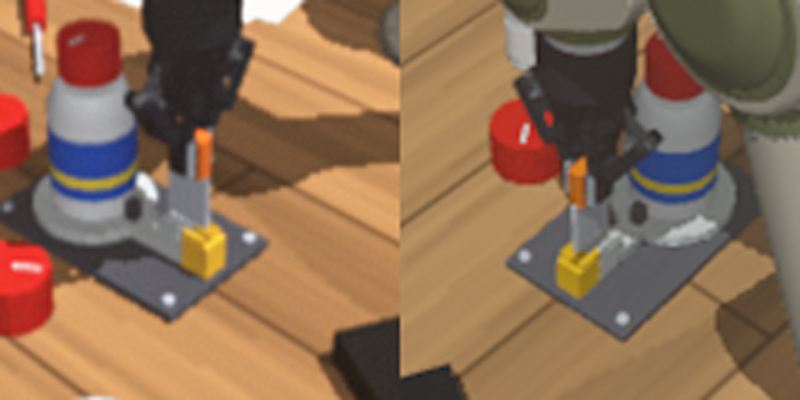

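View: the blade is upright in the fingers, just above the slot (left (205,235), right (580,255)), aligned. Inserting it in small steps.

```bash
python3 -m jog '[[-0.001,0.0007,0.005,0,0,0,0],[0,0,0.005,0,0,0,0],[0,0,0.005,0,0,0,0]]';  python3 -m jog '[[0,0,0.004,0,0,0,0],[0,0,0.004,0,0,0,0],[0,0,0,0,0,0,0]]'
```

```text
time_s: 7.7
eef_pos: [512.7, 32.7, 101.0]
ee_rot: [-0.0, 0.685, 0.729, 0.0]
force: [-2.4, 0.8, 1.7]
grip_width: 0.155
grip_force: 58.8
time_s: 8.0
eef_pos: [512.4, 32.6, 92.0]
ee_rot: [-0.001, 0.685, 0.729, -0.0]
force: [-0.4, 2.8, -3.1]
grip_width: 0.156
grip_force: 58.5
```

```bash
python3 -m jog '[[0,0,0.005,0,0,0,0],[0,0,0.005,0,0,0,0],[0,0,0.004,0,0,0,0],[0,0,0,0,0,0,0]]';  python3 -m jog '[[0,0,0.003,0,0,0,0],[0,0,0.002,0,0,0,0],[0,0,0,0,0,0,0]]'
```

```text
time_s: 8.4
eef_pos: [512.1, 33.1, 78.0]
ee_rot: [-0.001, 0.685, 0.729, 0.0]
force: [-0.5, 7.0, -7.8]
grip_width: 0.157
grip_force: 59.9
time_s: 8.7
eef_pos: [512.4, 33.5, 73.5]
ee_rot: [-0.001, 0.685, 0.729, 0.001]
force: [-1.6, 9.4, 3.2]
grip_width: 0.153
grip_force: 61.6
```

```bash
python3 -m jog '[[0.001,0,0.001,0,0,0,0],[0,0,0.001,0,0,0,0],[0,0,0,0,0,0,0]]'
```

```text
time_s: 9.0
eef_pos: [512.5, 33.8, 73.0]
ee_rot: [-0.0, 0.685, 0.729, 0.0]
force: [-8.9, 7.0, 20.3]
grip_width: 0.155
grip_force: 63.7
```

```bash
python3 -m jog '[[0,0,0,0,0,0,0.02],[0,0,0,0,0,0,0.03],[0,0,0,0,0,0,0.05],[0,0,0,0,0,0,0.05]]';  python3 -m jog '[[0,0,-0.03,0,0,0,0.05],[0,0,-0.05,0,0,0,0.06],[0,0,-0.05,0,0,0,0.0854],[0,0,-0.05,0,0,0,0.0854],[0,0,0,0,0,0,0.0854]]'
python3 - <<'E'
from h import *
T=tool();print(T[:3,3])
im,c,M=cap('wrist');np.savez('w6.npz',im=im,M=M)
rs=[]
for n in['scene','side','wrist']:
    im,c,M=cap(n)
    B=[b for b in blobs(im,(6,150,60),(17,255,255))]
    print(n,[(b[0],b[1]) for b in B])
E
```

```text
time_s: 9.4
eef_pos: [512.7, 33.1, 71.4]
ee_rot: [0.0, 0.685, 0.729, -0.0]
force: [0.4, 0.4, 0.5]
grip_width: 0.581
grip_force: 0.0
time_s: 9.9
eef_pos: [514.8, 32.9, 258.1]
ee_rot: [0.005, 0.685, 0.729, 0.003]
force: [0.2, 0.4, -1.3]
grip_width: 1.002
grip_force: 0.0
[514.78893675  32.93486202 258.0731464 ]
scene [([0, 0, 180, 169, 21692], array([73.9, 72.5])), ([309, 74, 11, 11, 50], array([314.3,  79.4])), ([249, 98, 23, 13, 26], array([261.3, 103.6])), ([238, 144, 30, 13, 31], array([252.7, 150. ])), ([163, 152, 55, 23, 60], array([189.4, 166. ])), ([330, 198, 14, 18, 191], array([336.3, 206.3]))]
side [([523, 1, 16, 5, 16], array([530.5,   3. ])), ([540, 0, 100, 137, 4597], array([614.9,  48.3])), ([321, 205, 11, 18, 145], array([326.1, 213.4]))]
wrist [([310, 158, 18, 48, 676], array([318.6, 180.6]))]
```

```bash
python3 -m jog '[[-0.04,0,0,0,0,0,0.0854],[-0.04,0,0,0,0,0,0.0854],[-0.029,0,0,0,0,0,0.0854],[0,0,0,0,0,0,0.0854],[0,0,0,0,0,0,0.0854]]'
python3 - <<'E'
from h import *
S,D=eyes.calibration('scene'),eyes.calibration('side')
print('handle',tri([ray(S,S['cam_to_world'],(336.3,206.3)),ray(D,D['cam_to_world'],(326.1,213.4))]))
im,c,M=cap('wrist','pics/w7.png');T=tool();print(T.round(3))
h=cv2.cvtColor(im,cv2.COLOR_RGB2HSV);m=cv2.inRange(h,np.array((0,150,50)),np.array((5,255,255)))|cv2.inRange(h,np.array((174,150,50)),np.array((180,255,255)))
n,l,st,ce=cv2.connectedComponentsWithStats(m)
for i in range(1,n):
    if st[i][4]>100: print(st[i],ce[i])
E
```

```text
time_s: 10.6
eef_pos: [519.0, -75.5, 250.3]
ee_rot: [-0.001, 0.685, 0.728, -0.0]
force: [-0.6, 0.7, -0.2]
grip_width: 1.002
grip_force: 0.0
handle (array([510.96883806,  33.18415556,  81.74388469]), [np.float64(0.048476601025918116), np.float64(0.04847660102578293)])
[[-6.20000e-02  9.98000e-01 -2.00000e-03  5.19072e+02]
 [ 9.98000e-01  6.20000e-02  1.00000e-03 -7.48570e+01]
 [ 1.00000e-03 -2.00000e-03 -1.00000e+00  2.50658e+02]
 [ 0.00000e+00  0.00000e+00  0.00000e+00  1.00000e+00]]
[ 410  104   77   69 4015] [448.36662516 136.9633873 ]
[ 275  175   83  145 7995] [312.80300188 242.83402126]
```

View pics/w7.png

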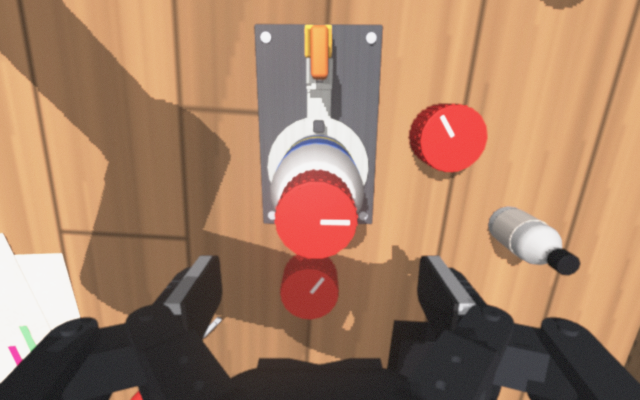

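View: the blade stands in the slot at (318,50). The cap's top disc is centred at about (316,220), within 2 mm of being under the tool. Descending onto it and gripping.

```bash
python3 -m jog '[[-0.0005,-0.0012,0.03,0,0,0,0.0854],[0,0,0.03,0,0,0,0.0854],[0,0,0.02,0,0,0,0.0854],[0,0,0.012,0,0,0,0.0854],[0,0,0,0,0,0,0.0854]]' 40;  python3 -m jog '[[0,0,0,0,0,0,0.065],[0,0,0,0,0,0,0.055],[0,0,0,0,0,0,0.05],[0,0,0,0,0,0,0.045],[0,0,0,0,0,0,0.045]]' 40
```

```text
time_s: 11.15
eef_pos: [517.6, -75.1, 158.4]
ee_rot: [-0.001, 0.684, 0.729, -0.001]
force: [0.5, 0.4, 1.5]
grip_width: 0.999
grip_force: 0.0
time_s: 11.65
eef_pos: [518.5, -76.1, 160.7]
ee_rot: [0.001, 0.685, 0.729, 0.0]
force: [-1.5, 1.2, 5.9]
grip_width: 0.598
grip_force: 40.5
```

```bash
python3 -m jog '[[0,0,0,0,0,0,0.03],[0,0,0,0,0,0,0.03],[0,0,0,0,0,0,0.03]]' 90;  python3 -m jog '[[0,0,0.002,0,0,0,0.03],[0,0,0.002,0,0,0,0.03],[0,0,0,0,0,0,0.03]]'
```

```text
time_s: 11.95
eef_pos: [518.5, -76.1, 160.7]
ee_rot: [0.001, 0.685, 0.729, 0.0]
force: [-1.7, 0.7, 6.0]
grip_width: 0.584
grip_force: 91.9
time_s: 12.25
eef_pos: [518.6, -76.1, 156.9]
ee_rot: [0.001, 0.685, 0.729, 0.0]
force: [-2.9, 2.0, 9.4]
grip_width: 0.588
grip_force: 92.0
```

```bash
python3 -m jog '[[0,0,0.002,0,0,0,0.03],[0,0,0,0,0,0,0.03],[0,0,0,0,0,0,0.03]]';  python3 -m jog '[[0,0,0,0,0,-0.1,0.03],[0,0,0,0,0,-0.1,0.03],[0,0,0,0,0,-0.1,0.03],[0,0,0,0,0,0,0.03]]'
```

```text
time_s: 12.55
eef_pos: [518.6, -76.1, 155.3]
ee_rot: [0.001, 0.685, 0.729, 0.0]
force: [-4.1, 2.1, 10.2]
grip_width: 0.585
grip_force: 92.0
time_s: 12.95
eef_pos: [518.5, -75.9, 155.2]
ee_rot: [0.001, 0.567, 0.824, 0.0]
force: [-4.0, 2.2, 11.2]
grip_width: 0.589
grip_force: 92.0
```

```bash
python3 -c "
from rig import sense;s=sense();print(s['joints'],s['wrist_torque'])"
```

```text
[-3.69366619e-01  3.94934407e-01  1.62249472e+00  3.36829870e-04
  1.12256201e+00 -7.34434832e-01] [0.34964563 0.66601177 0.01758611]
```

```bash
python3 -m jog '[[0,0,0,0,0,-0.1,0.03],[0,0,0,0,0,-0.1,0.03],[0,0,0,0,0,-0.1,0.03],[0,0,0,0,0,-0.1,0.03]]';  python3 -m jog '[[0,0,0,0,0,-0.1,0.03],[0,0,0,0,0,-0.1,0.03],[0,0,0,0,0,-0.1,0.03],[0,0,0,0,0,-0.1,0.03],[0,0,0,0,0,0,0.03]]';python3 -m jog '[[0,0,0,0,0,-0.1,0.03],[0,0,0,0,0,-0.1,0.03],[0,0,0,0,0,-0.1,0.03],[0,0,0,0,0,-0.1,0.03],[0,0,0,0,0,0,0.03]]'
```

```text
time_s: 13.35
eef_pos: [518.3, -75.9, 155.2]
ee_rot: [0.001, 0.392, 0.92, 0.0]
force: [-4.4, 3.9, 10.2]
grip_width: 0.587
grip_force: 92.0
time_s: 13.85
eef_pos: [518.2, -75.9, 155.1]
ee_rot: [0.0, 0.202, 0.979, 0.0]
force: [-5.6, 3.2, 9.9]
grip_width: 0.587
grip_force: 92.0
time_s: 14.35
eef_pos: [518.1, -75.9, 155.1]
ee_rot: [0.0, 0.003, 1.0, -0.0]
force: [-6.0, 1.8, 10.7]
grip_width: 0.586
grip_force: 92.0
```

```bash
python3 -m jog '[[0,0,-0.002,0,0,0,0.03],[0,0,-0.003,0,0,0,0.03],[0,0,0,0,0,0,0.03]]';  python3 -m jog '[[0,0,-0.003,0,0,0,0.03],[0,0,-0.003,0,0,0,0.03],[0,0,0,0,0,0,0.03]]'
```

```text
time_s: 14.65
eef_pos: [518.1, -75.9, 159.8]
ee_rot: [0.0, 0.004, 1.0, -0.0]
force: [-5.0, 2.4, 9.1]
grip_width: 0.586
grip_force: 92.3
time_s: 14.95
eef_pos: [518.2, -76.1, 164.9]
ee_rot: [-0.0, 0.004, 1.0, -0.0]
force: [-2.4, -0.4, 1.2]
grip_width: 0.587
grip_force: 93.3
```

```bash
python3 -m jog '[[0,0,-0.01,0,0,0,0.03],[0,0,-0.02,0,0,0,0.03],[0,0,-0.02,0,0,0,0.03],[0,0,-0.016,0,0,0,0.03],[0,0,0,0,0,0,0.03]]';  python3 -m jog '[[0,0,0,0,0,0,0.03],[0,0,0,0,0,0,0.03],[0,0,0,0,0,0,0.03]]'
python3 - <<'E'
from h import *
print(tool()[:3,3])
a,b=cap('scene')[0],cap('side')[0]
for n,im in(('scene',a),('side',b)): print([(x[0],x[1]) for x in blobs(im,(8,150,100),(17,255,255)) if x[0][4]<400])
cv2.imwrite('pics/end.png',cv2.resize(np.hstack([a[100:260,240:400],b[100:260,260:420]])[...,::-1],(800,400),interpolation=cv2.INTER_CUBIC))
E
```

```text
time_s: 15.45
eef_pos: [519.2, -76.4, 233.2]
ee_rot: [0.002, 0.004, 1.0, -0.001]
force: [-0.4, -0.5, -1.0]
grip_width: 0.584
grip_force: 93.2
time_s: 15.75
eef_pos: [518.0, -76.0, 229.9]
ee_rot: [-0.001, 0.004, 1.0, 0.0]
force: [-0.1, 0.7, -0.6]
grip_width: 0.587
grip_force: 93.2
[517.97287833 -75.9733306  229.85108036]
[([319, 71, 12, 7, 31], array([323.4,  73.4])), ([330, 197, 14, 19, 187], array([337. , 205.7]))]
[([571, 56, 7, 15, 15], array([574.,  63.])), ([597, 105, 8, 6, 17], array([600.8, 107.2])), ([321, 205, 12, 19, 135], array([326.7, 214. ]))]
```

View pics/end.png

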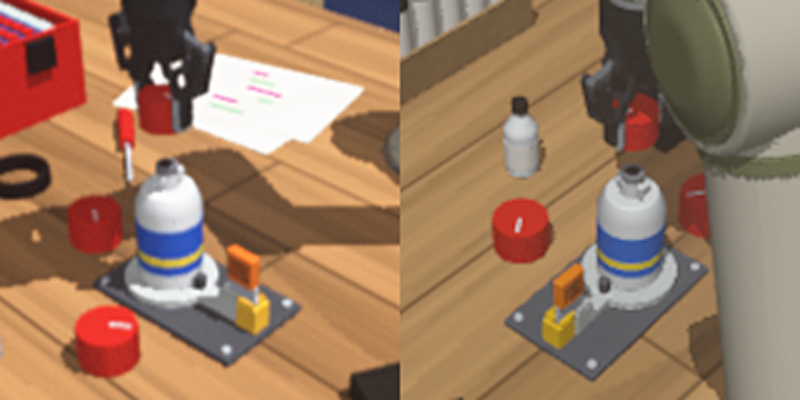

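The cap is held clear above the open mouth, and the blade is in its slot with the turntable in line.

```bash
python3 -c "
from rig import finish_job;print(finish_job())"
```

```text
the job is handed in; nothing more can be done
None
```

I handed the job in at about 16 s of robot time, and the hand-in gave no verdict: the blade is down in the slot and let go, and the freed cap is held upright about 6 cm above the bottle's mouth.

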